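Pack up the middle support of the parcel stand

TASK

A parcel is to be laid across the support stand, but the pad between its two steel end blocks lies too low. Of the three loose aluminium spacer plates choose the two that together fill the height, and stack them flat on the pad, centred on it and lined up with it, so that the top of the stack is level with the tops of the end blocks. Leave the third plate where it lies.

Things in the scene. Friction and masses are not known exactly. Their poses are not given: they have to be found in the camera images.
- seat (a point): centre of the top of the black pad (44 mm in x, 70 in y, like a plate) in the middle of the fixed support stand, 12 mm above the table. Stand: grey base 100 x 200 x 10 mm; steel end blocks 80 x 26 mm centred 84 mm from the pad along +y and -y, their flat tops 40 mm above the pad; x sides open. y runs from block to block, z up; the stand is turned a little about z
- thin_center (a point): loose aluminium spacer plate, the thinnest of the three: a flat block, 44 mm (its x) by 70 mm (its y) and 16 mm thick, 130 g give or take a third, with two dark holes in its upper face; it lies flat on the table. The point is its centre, half-way up (8 mm above its underside); z is up.
- middle_center (a point): loose aluminium spacer plate, the middle one of the three: a flat block, 44 mm (its x) by 70 mm (its y) and 24 mm thick, 200 g give or take a third, with two dark holes in its upper face; it lies flat on the table. The point is its centre, half-way up (12 mm above its underside); z is up.
- thick_center (a point): loose aluminium spacer plate, the thickest of the three: a flat block, 44 mm (its x) by 70 mm (its y) and 32 mm thick, 270 g give or take a third, with two dark holes in its upper face; it lies flat on the table. The point is its centre, half-way up (16 mm above its underside); z is up.

How it is judged:
By the outcome, as a careful person would: the job done as asked, in the order asked, and still so for the second after the job is handed in, with the robot touching nothing.
It also fails if it takes over 58 s, if anything falls off the work surface, if the arm or the gripper's body presses on something with over 40 N, if the wrist force passes 120 N, or if a joint passes its speed limit or range.

ROBOT

A 6-joint arm with a two-finger parallel gripper is mounted at the origin on a cart in front of the work surface, level with it; the furniture and walls round the work are solid. World frame = base frame: x ahead of the robot, y to its left, z up, the work surface at z = 0. Lengths are in m, angles in degrees, forces in N, time in s.
With the tool pointing down it reaches from about 0.25 to 0.85 m from the base axis. Payload 12.5 kg.
Tool frame: the origin (TCP) lies at the very end of the fingers, on their centre line; the grasp point (between the pads) lies 19 mm behind it; z points along the fingers, y is the direction in which the jaws open and shut (so a half turn about z gives the same grasp; the last joint's range is limited). The gripper opens to 93 mm and grips with 3 to 60 N. Pads are 15 mm wide; open, the fingers measure 128 mm over their backs; the gripper's body (75 mm by 188 mm) begins 65 mm behind the grasp point.
Start: joints at [-76.524, 20.094, 94.641, -0, 65.266, -4.847], TCP at [0.173, -0.522, 0.219] pointing down, gripper open.
Joint ranges: [-157.81, 157.81], [-45, 120.19], [0.68, 151.7], [-89.99, 269.99], [4.06, 180], [-164.3, 164.3]. Speed limits (degrees/s): [127.2, 127.2, 159.86, 180, 180, 180].

INTERFACE

Orientations are given as a 3x3 rotation matrix whose columns are the frame's x, y, z axes.
In Python, from plant import get_obs, grab_frame, calibration, job_done gives the robot as it stands.
- The arm moves only by the shell command python3 -m handwheel 'ROWS' [FORCE]. ROWS is a JSON object of lists of equal length, an entry for each row: "slide": the shift along the world's x, y, z in cm, a list of three; "dr": the turn, a rotation vector about the world's x, y, z in degrees, a list of three; "hand": the finger opening in cm, from 0 to 9.3. A call has 1 to 20 rows; each row shifts and turns the commanded pose from where the row before left it; what a row does not reach is not made up. A row lasts 1/12 s, in which the tool goes at most 41.7 mm and 7.16 degrees, less where a joint would pass 70% of its speed; a pose out of reach is approached as far as the arm can. A call is refused whole if a number of a shift passes 4.17 or a number of a turn 7.16, either way. A call with a gripper value outside its range is refused whole. The fingers move at their own pace and stop on an object; FORCE is the grip in N (left out, the last holds). Time passes only in rows, so rows that do not move let the fingers close. It gives the time, the measured TCP pose, the force and the opening at its end, in the units of the state.
- get_obs(): the state, without advancing time (a new reading comes with each control period).
- grab_frame(name): name is "side" or "top"; returns the picture (400x640x3 uint8, blue, green, red); there is no depth.
- calibration(name): a dict with "K" (3x3 intrinsics, pixels), "world_to_cam" (4x4, takes a point from world to camera coordinates). Camera axes: x right, y down, z forward; pixel columns grow to the right and rows downward; lengths in m; the calibration is good to about 2 mm. A picture is of the moment at which its call begins. calibration takes no time and is no camera call.
- job_done(): hands the job in, once; it reports no verdict.
The state is a dict: "t": time; "joints": joint angles; "qvel": joint speeds; "joint_efforts": joint torques, N m; "eef_pos": TCP position; "tcp_rot": TCP orientation; "contact_force": force on the tool from outside, world axes, zero at the start; "wrist_torque": the same for the moment, N m; "width": opening from 0.0 (shut) to 1.0 (fully open).
Only numpy, scipy, OpenCV 4.12 (cv2) and the standard library are available. Lean on these libraries where they do the work, as an engineer would, in place of code of your own. Each camera call takes 0.05 s, during which the arm holds its last target.

## Working session

There is one attempt and no reset: what is moved stays moved. The work goes in short steps, Python scripts to look and compute and a shell command to move; the robot and the scene stay as the last step left them, time stands still between calls to the robot, and variables do not carry over. Pictures are saved under pics/ and viewed, and the job is handed in when it is done.

```bash
ls; mkdir -p pics; python3 - <<'E'
from plant import *
import cv2
print(get_obs())
for n in("side","top"):
    f=grab_frame(n); cv2.imwrite(f"pics/{n}0.png",f)
    c=calibration(n); print(n,c)
E
```

```text
pics
{'t': 0.0, 'joints': array([-7.65237024e+01,  2.01240297e+01,  9.46761858e+01,  1.61591477e-03,
        6.52644765e+01, -4.84573862e+00]), 'qvel': array([0.03987704, 0.03325271, 0.02772565, 0.04500097, 0.00077573,
       0.07679427]), 'joint_efforts': array([-2.96990966e-04, -4.97330153e+01, -2.85255057e+01,  6.99379575e-02,
        2.57019815e-02, -9.83485984e-05]), 'eef_pos': array([ 0.17286345, -0.52177814,  0.21810944]), 'tcp_rot': array([[ 9.49308373e-01,  3.14346235e-01, -2.38215855e-04],
       [ 3.14346302e-01, -9.49307739e-01,  1.10396877e-03],
       [ 1.20888272e-04, -1.12288907e-03, -9.99999362e-01]]), 'contact_force': array([-0.42132962,  0.27876951,  0.21037588]), 'wrist_torque': array([-0.00299052,  0.05041524,  0.04664051]), 'width': 1.0017534771080514}
side {'K': array([[407.23577546,   0.        , 318.56212215],
       [  0.        , 407.23577546, 209.00637113],
       [  0.        ,   0.        ,   1.        ]]), 'world_to_cam': array([[-0.97200512, -0.2349389 ,  0.00312592,  0.46022439],
       [-0.14217477,  0.577519  , -0.80390182,  0.11462191],
       [ 0.18706253, -0.78184111, -0.5947538 ,  0.76792726],
       [ 0.        ,  0.        ,  0.        ,  1.        ]])}
top {'K': array([[368.67294811,   0.        , 318.90274732],
       [  0.        , 368.67294811, 201.89831936],
       [  0.        ,   0.        ,   1.        ]]), 'world_to_cam': array([[ 0.01231953, -0.99904844,  0.04183831, -0.05151394],
       [-0.99458893, -0.01655958, -0.10256045,  0.47082021],
       [ 0.10315568, -0.04034843, -0.99384652,  0.85440028],
       [ 0.        ,  0.        ,  0.        ,  1.        ]])}
```

View pics/side0.png

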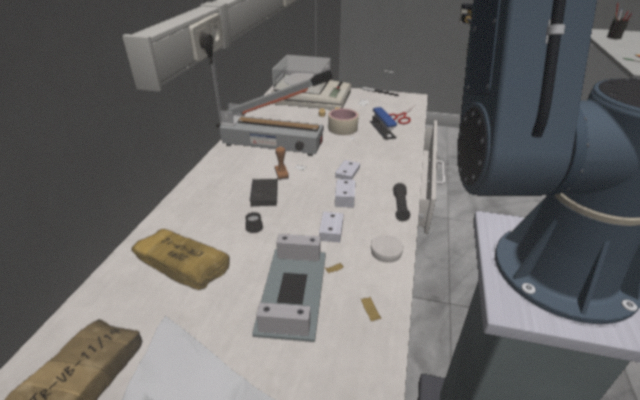

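View pics/top0.png

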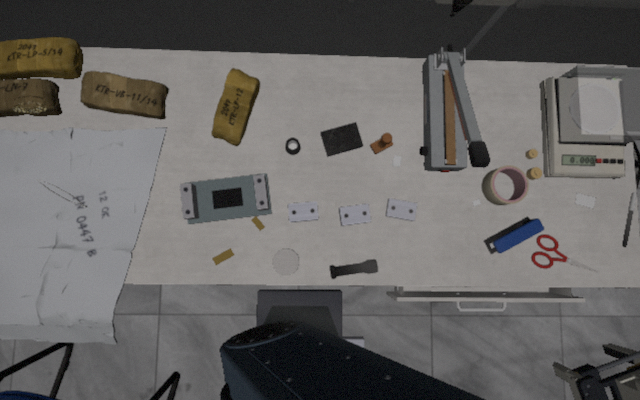

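The stand is at about (226,198) in the top view, and the three plates at (303,211), (354,215) and (401,209). I'll zoom in and segment them to tell their thicknesses apart.

```bash
python3 - <<'E'
import cv2
a=cv2.imread('pics/top0.png')[165:240,170:430]; cv2.imwrite('pics/topz.png',cv2.resize(a,None,fx=3,fy=3,interpolation=cv2.INTER_CUBIC))
a=cv2.imread('pics/side0.png')[150:345,245:370]; cv2.imwrite('pics/sidez.png',cv2.resize(a,None,fx=3,fy=3,interpolation=cv2.INTER_CUBIC))
E
```

```text
(no output)
```

View pics/topz.png

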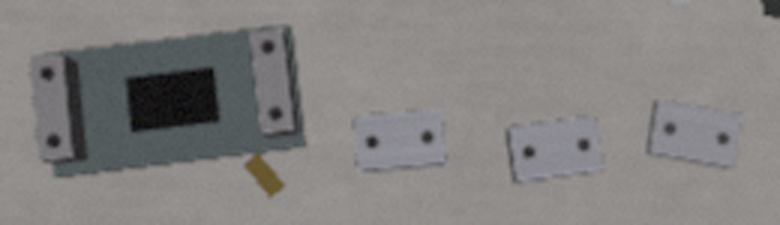

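View pics/sidez.png

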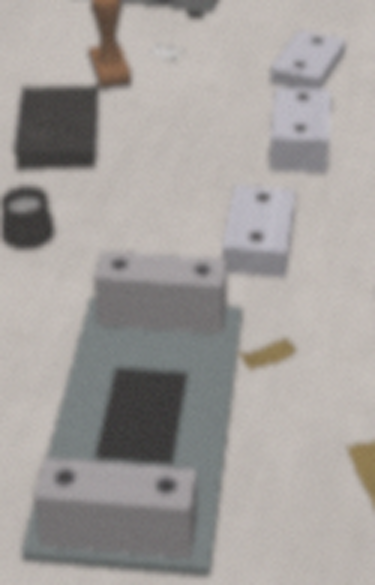

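```bash
cat > h.py <<'E'
import cv2,numpy as np
from plant import *
def ray(n,uv):
    c=calibration(n);T=c["world_to_cam"];R=T[:3,:3];o=-R.T@T[:3,3]
    d=R.T@np.linalg.solve(c["K"],[uv[0],uv[1],1.]);return o,d/np.linalg.norm(d)
def onz(n,uv,z):
    o,d=ray(n,uv);return o+d*(z-o[2])/d[2]
def tri(a,b):
    A=np.zeros((3,3));v=np.zeros(3);R=[]
    for n,u in(("top",a),("side",b)):
        o,d=ray(n,u);P=np.eye(3)-np.outer(d,d);A+=P;v+=P@o;R.append((o,d))
    p=np.linalg.solve(A,v);return p,[np.linalg.norm((np.eye(3)-np.outer(d,d))@(p-o))*1e3 for o,d in R]
def proj(n,p):
    c=calibration(n);q=c["K"]@(c["world_to_cam"]@np.append(p,1))[:3];return q[:2]/q[2]
def blobs(m,img,lo,hi):
    n,l,s,c=cv2.connectedComponentsWithStats(m.astype(np.uint8));return [(s[i],c[i].round(1)) for i in range(1,n) if lo<s[i][4]<hi]
def dark_centroids(f,box,thr):
    x0,y0,x1,y1=box;g=cv2.cvtColor(f[y0:y1,x0:x1],cv2.COLOR_BGR2GRAY)
    g=cv2.resize(g,None,fx=8,fy=8,interpolation=cv2.INTER_CUBIC)
    n,l,s,c=cv2.connectedComponentsWithStats((g<thr).astype(np.uint8))
    return [((c[i]+.5)/8-.5+[x0,y0],s[i][4]/64) for i in range(1,n) if s[i][4]>100]
E
python3 - <<'E'
from h import *
for n,box in(("top",(280,195,425,230)),("side",(315,155,362,245))):
    f=cv2.imread(f'pics/{n}0.png')
    print(f[205,330] if n=="top" else f[230,370], f[210,303] if n=="top" else f[220,331])
    for c,a in dark_centroids(f,box,105): print(n,c.round(2),round(a,1))
    hsv=cv2.cvtColor(f,cv2.COLOR_BGR2LAB); b=f.astype(int); m=(b[...,0]-b[...,2])
    x0,y0,x1,y1=box; print(np.percentile(m[y0:y1,x0:x1],[5,25,50,75,95]))
    vis=cv2.resize(np.clip(m[y0:y1,x0:x1]*4+100,0,255).astype(np.uint8),None,fx=5,fy=5); cv2.imwrite(f'pics/m_{n}.png',vis)
E
```

```text
[139 141 145] [148 138 139]
top [387.02 205.23] 3.1
top [392.87 207.41] 11.2
top [311.96 210.25] 12.7
top [339.51 214.49] 12.6
top [410.55 210.76] 11.1
top [293.57 211.9 ] 13.4
top [386.03 211.7 ] 2.3
top [364.11 212.83] 12.7
top [345.82 215.28] 12.8
top [340.92 223.38] 3.8
[-7. -6. -5.  5.  8.]
[182 186 193] [189 181 183]
[-12. -11.  -9.   3.   6.]
```

```bash
python3 - <<'E'
from h import *
f=cv2.imread('pics/side0.png')
for c,a in dark_centroids(f,(315,155,362,245),135): print(c.round(2),round(a,1))
for n,box in(("top",(280,195,425,230)),("side",(318,155,362,245))):
    f=cv2.GaussianBlur(cv2.imread(f'pics/{n}0.png'),(3,3),0)
    x0,y0,x1,y1=box; b=f[y0:y1,x0:x1].astype(np.float32); m=cv2.resize(b[...,0]-b[...,2],None,fx=8,fy=8,interpolation=cv2.INTER_CUBIC)>-1.5
    cs,_=cv2.findContours(m.astype(np.uint8),cv2.RETR_EXTERNAL,cv2.CHAIN_APPROX_NONE)
    for c in cs:
        if cv2.contourArea(c)<2000: continue
        r=cv2.minAreaRect(c); q=cv2.approxPolyDP(c,12,True)[:,0]
        print(n,(np.array(r[0])+.5)/8-.5+[x0,y0],np.array(r[1])/8,r[2],"poly",(((q+.5)/8-.5)+[x0,y0]).round(1).tolist())
    cv2.imwrite(f'pics/m_{n}.png',m[:, :].astype(np.uint8)[::2,::2]*255)
E
```

```text
[345.72 175.41] 54.0
[344.35 171.07] 2.0
[345.5  181.78] 4.0
[344.62 192.18] 3.8
[344.14 201.42] 137.5
[332.18 215.32] 6.5
[329.97 228.42] 8.3
[329.66 237.15] 114.8
top [354.53207397 214.27687645] [19.79408455 31.14922333] 82.23483276367188 poly [[368.1, 203.6], [340.2, 206.3], [338.3, 209.6], [341.1, 225.3], [369.9, 221.7]]
top [302.74973869 211.33445168] [19.73780251 30.47289658] 84.98689270019531 poly [[316.6, 201.4], [287.9, 203.2], [288.9, 221.6], [317.4, 219.3]]
top [401.13002014 209.28397751] [30.21692848 19.25396729] 10.007980346679688 poly [[388.1, 198.8], [386.2, 215.9], [414.6, 219.7], [416.8, 202.9]]
side [330.53108597 226.32193756] [22.16908455 28.79514313] 5.758259296417236 poly [[323.3, 211.9], [318.9, 230.8], [319.8, 239.4], [338.8, 240.9], [342.1, 213.6]]
side [345.02695274 183.45561981] [22.53184128 46.63560486] 8.632452964782715 poly [[345.2, 160.1], [335.4, 171.6], [337.3, 178.7], [334.9, 203.3], [336.9, 205.8], [351.4, 206.4], [354.7, 186.3], [351.9, 177.3], [358.9, 163.2]]
```

View pics/m_side.png

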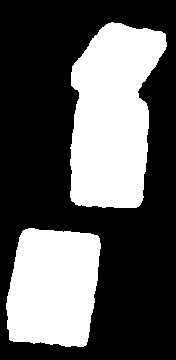

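```bash
python3 - <<'E'
from h import *
for nm,prs in {"near":[((311.96,210.25),(332.18,215.32)),((293.57,211.9),(329.97,228.42))],"mid":[((364.11,212.83),(345.5,181.78)),((345.82,215.28),(344.62,192.18))],"far":[((410.55,210.76),(350.7,163.7)),((392.87,207.41),(344.4,171.1))]}.items():
    for a,b in prs:
        p,e=tri(a,b);print(nm,(p*1e3).round(1),np.round(e,1))
# stand features
f=cv2.imread('pics/top0.png'); g=cv2.cvtColor(f,cv2.COLOR_BGR2GRAY)
for c,a in dark_centroids(f,(175,165,280,230),70): print(c.round(2),round(a,1))
f=cv2.imread('pics/side0.png')
for c,a in dark_centroids(f,(255,230,330,340),75): print('side',c.round(2),round(a,1))
E
```

```text
near [451.1 -28.4  25.9] [0.2 0.2]
near [446.4  15.1  25.7] [0.2 0.2]
mid [ 446.  -151.9   33.7] [0.4 0.4]
mid [ 439.7 -108.3   34. ] [0.2 0.2]
far [ 453.8 -268.6   15.3] [0.8 0.8]
far [ 461.6 -224.6   17.7] [0.3 0.3]
[265.07 178.21] 4.7
[258.86 180.23] 10.2
[266.66 189.32] 22.4
[194.68 201.83] 160.0
[227.05 197.82] 564.7
[185.27 189.07] 11.2
[266.59 205.81] 25.5
[261.45 202.45] 10.5
[187.4 211.6] 11.6
side [256.32 230.24] 5.9
side [292.06 288.35] 677.6
side [266.09 308.59] 2.5
side [300.   311.47] 3.5
```

The hole heights settle the identities: the plate nearest the stand is about 26 mm high (middle), the next about 34 mm (thick, stays), and the farthest about 16 mm (thin). Next come the plate and stand poses.

```bash
cat >> h.py <<'E'
def pad_rect(n,f,box,thr):
    x0,y0,x1,y1=box;g=cv2.cvtColor(f[y0:y1,x0:x1],cv2.COLOR_BGR2GRAY);g=cv2.resize(g,None,fx=8,fy=8,interpolation=cv2.INTER_CUBIC)
    cs,_=cv2.findContours((g<thr).astype(np.uint8),cv2.RETR_EXTERNAL,cv2.CHAIN_APPROX_NONE);c=max(cs,key=cv2.contourArea)[:,0]
    return (c+.5)/8-.5+[x0,y0]
def rect_world(n,pts,z):
    P=np.array([onz(n,p,z)[:2]*1e3 for p in pts],np.float32);r=cv2.minAreaRect(P);c,s,a=r
    if s[0]>s[1]: a+=90
    a=(a+90)%180-90
    return np.round(c,1),np.round(sorted(s),1),round(a,1)
E
python3 - <<'E'
from h import *
f=cv2.imread('pics/top0.png')
def yaw(a,b): d=b-a; return np.degrees(np.arctan2(-d[0],d[1]))
def pr(nm,R,L,z):
    a,b=onz('top',R,z)*1e3,onz('top',L,z)*1e3
    print(nm,((a+b)/2).round(1),'yaw',round(yaw(a,b),1),'len',np.linalg.norm(b-a).round(1))
pr('near',(311.96,210.25),(293.57,211.9),.024)
pr('mid',(364.11,212.83),(345.82,215.28),.032)
pr('far',(410.55,210.76),(392.87,207.41),.016)
pr('blk far',(258.86,180.23),(185.27,189.07),.052)
pr('blk near',(261.45,202.45),(187.4,211.6),.052)
print('pad',rect_world('top',pad_rect('top',f,(208,185,246,212),75),.012), (onz('top',(227.05,197.82),.012)*1e3).round(1))
print('pad side',(onz('side',(292.06,288.35),.012)*1e3).round(1))
# top plates via lab mask
fb=cv2.GaussianBlur(f,(3,3),0);x0,y0,x1,y1=280,190,425,232;b=fb[y0:y1,x0:x1].astype(np.float32);m=cv2.resize(b[...,0]-b[...,2],None,fx=8,fy=8,interpolation=cv2.INTER_CUBIC)>0
cs,_=cv2.findContours(m.astype(np.uint8),cv2.RETR_EXTERNAL,cv2.CHAIN_APPROX_NONE)
for c in cs:
    if cv2.contourArea(c)>5000:
        p=(c[:,0]+.5)/8-.5+[x0,y0]; z=[.024,.032,.016][int(np.digitize(p[:,0].mean(),[330,380]))]; print(z,rect_world('top',p,z))
E
```

```text
near [449.1  -6.6  24. ] yaw 6.0 len 43.9
mid [ 443.3 -130.3   32. ] yaw 8.5 len 44.0
far [ 458.3 -246.6   16. ] yaw -9.8 len 43.9
blk far [505.  179.2  52. ] yaw 8.1 len 168.3
blk near [453.4 171.9  52. ] yaw 8.1 len 168.4
pad (array([479.1, 175.4]), array([47.2, 73.5]), 7.8) [479.1 175.5  12. ]
pad side [478.6 176.4  12. ]
0.032 (array([ 442.8, -129.3]), array([45.5, 72.8]), 8.2)
0.024 (array([448.5,  -6.6]), array([45.8, 71.1]), 6.1)
0.016 (array([ 458. , -245.3]), array([45.7, 72.3]), -9.8)
```

```bash
python3 -m handwheel '{"slide":[[1.84,3.43,-0.66],[1.84,3.43,-0.66],[1.84,3.43,-0.66],[1.84,3.43,-0.66],[1.84,3.43,-0.66],[1.84,3.43,-0.66],[1.84,3.43,-0.66],[1.84,3.43,-0.66],[1.84,3.43,-0.66],[1.84,3.43,-0.66],[1.84,3.43,-0.66],[1.84,3.43,-0.66],[1.84,3.43,-0.66],[1.84,3.43,-0.66],[1.84,3.43,-0.66],[0,0,0],[0,0,0]],"dr":[[0,0,5.18],[0,0,5.18],[0,0,5.18],[0,0,5.18],[0,0,5.18],[0,0,5.18],[0,0,5.18],[0,0,5.18],[0,0,5.18],[0,0,5.18],[0,0,5.18],[0,0,5.18],[0,0,5.18],[0,0,5.18],[0,0,5.18],[0,0,0],[0,0,0]],"hand":[9.3,9.3,9.3,9.3,9.3,9.3,9.3,9.3,9.3,9.3,9.3,9.3,9.3,9.3,9.3,9.3,9.3]}' 20
```

```text
t: 1.52
eef_pos: [0.4489, -0.0061, 0.1191]
tcp_rot: [[-0.108, 0.994, -0.001], [0.994, 0.108, 0.0], [0.0, -0.001, -1.0]]
contact_force: [0.1, -0.6, -0.3]
width: 0.999
```

```bash
python3 -m handwheel '{"slide":[[0,-0.05,-2.5],[0,0,-3],[0,0,-3],[0,0,-2],[0,0,-0.9],[0,0,0],[0,0,0],[0,0,0],[0,0,0],[0,0,0],[0,0,0],[0,0,0],[0,0,0],[0,0,0],[0,0,0]],"dr":[[0,0,0],[0,0,0],[0,0,0],[0,0,0],[0,0,0],[0,0,0],[0,0,0],[0,0,0],[0,0,0],[0,0,0],[0,0,0],[0,0,0],[0,0,0],[0,0,0],[0,0,0]],"hand":[9.3,9.3,9.3,9.3,9.3,9.3,5,4,4,4,4,4,4,4,4]}' 20
```

```text
t: 2.77
eef_pos: [0.449, -0.0081, 0.0057]
tcp_rot: [[-0.105, 0.994, 0.0], [0.994, 0.105, 0.0], [-0.0, 0.0, -1.0]]
contact_force: [-1.0, 1.1, 2.8]
width: 0.471
```

```bash
python3 -m handwheel '{"slide":[[0,0,0],[0,0,1],[0,0,2],[0,0,3],[0,0,3],[0,0,1],[0,0,0],[0,0,0]],"dr":[[0,0,0],[0,0,0],[0,0,0],[0,0,0],[0,0,0],[0,0,0],[0,0,0],[0,0,0]],"hand":[4,4,4,4,4,4,4,4]}' 25; python3 - <<'E'
from h import *
for n in("side","top"):
    f=grab_frame(n);cv2.imwrite(f"pics/{n}1.png",f);print(get_obs()['eef_pos'],get_obs()['width'])
a=cv2.imread('pics/top1.png')[150:250,200:400];b=cv2.imread('pics/side1.png')[130:250,250:450]
cv2.imwrite('pics/c1.png',cv2.resize(np.vstack([a,b]),None,fx=2.7,fy=2.7,interpolation=cv2.INTER_CUBIC))
E
```

```text
t: 3.43
eef_pos: [0.4487, -0.0081, 0.1054]
tcp_rot: [[-0.105, 0.994, 0.0], [0.994, 0.105, -0.0], [-0.0, 0.0, -1.0]]
contact_force: [-0.0, 0.2, -1.9]
width: 0.473
[ 0.44822891 -0.00800682  0.10465197] 0.47156984071537267
[ 0.44801814 -0.00800063  0.10430292] 0.46947876451532417
```

View pics/c1.png

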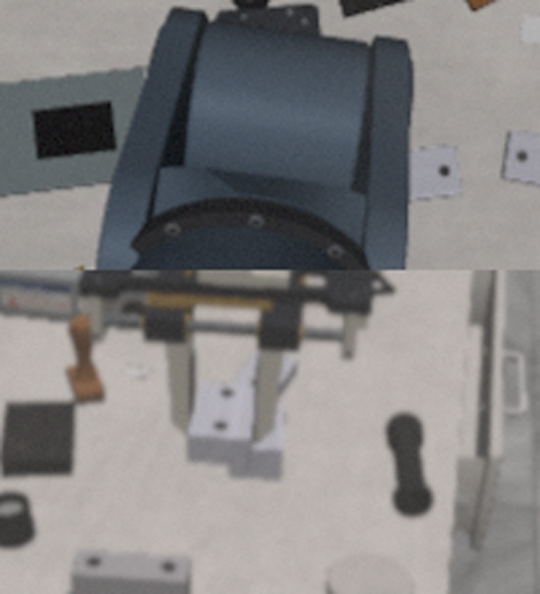

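```bash
python3 - <<'E'
from h import *
f=cv2.imread('pics/side1.png')
d=[c for c,a in dark_centroids(f,(327,170,340,193),140) if a<12];print(np.round(d,2))
d.sort(key=lambda c:c[1])
for z in(.121,.123,.125):
    a,b=[onz('side',c,z)*1e3 for c in d[:2]];e=b-a;print(((a+b)/2).round(1),np.degrees(np.arctan2(-e[0],e[1])).round(1),np.linalg.norm(e).round(1))
# side bias reference: same for original holes at z=.024
a,b=[onz('side',c,.024)*1e3 for c in((332.18,215.32),(329.97,228.42))];print('before',((a+b)/2).round(1))
print(get_obs()['eef_pos'],[get_obs()['eef_pos'][1] for _ in range(3)])
E
```

```text
[[333.63 175.05]
 [331.22 187.26]
 [328.14 192.18]]
[449.4 -13.5 121. ] 6.0 44.3
[448.8 -10.4 123. ] 6.0 44.1
[448.2  -7.3 125. ] 6.0 43.9
before [448.9  -8.8  24. ]
[ 0.44801814 -0.00800063  0.10430292] [np.float64(-0.008000628785685521), np.float64(-0.008000628785685521), np.float64(-0.008000628785685521)]
```

```bash
python3 -m handwheel '{"slide":[[0.6,2.5,0],[0.6,3.5,0],[0.6,3.6,0],[0.6,3.6,0],[0.4,3.0,0],[0.3,2.05,0],[0,0,0],[0,0,0],[0,0,0]],"dr":[[0,0,0.4],[0,0,0.4],[0,0,0.4],[0,0,0.4],[0,0,0.4],[0,0,0],[0,0,0],[0,0,0],[0,0,0]],"hand":[4,4,4,4,4,4,4,4,4]}'; python3 - <<'E'
from h import *
for i in range(3):
    f=grab_frame("side");print(get_obs()['eef_pos'].round(4),get_obs()['width'])
cv2.imwrite("pics/side2.png",f)
R=get_obs()['tcp_rot'];print(np.degrees(np.arctan2(R[1,0],R[0,0])))
b=f[150:350,220:380];cv2.imwrite('pics/c2.png',cv2.resize(b,None,fx=2.8,fy=2.8,interpolation=cv2.INTER_CUBIC))
E
```

```text
t: 4.28
eef_pos: [0.4792, 0.1737, 0.1045]
tcp_rot: [[-0.14, 0.99, -0.002], [0.99, 0.14, -0.001], [-0.0, -0.002, -1.0]]
contact_force: [0.3, -0.1, -2.0]
width: 0.473
[0.4794 0.1735 0.1048] 0.4697364676839798
[0.4796 0.1734 0.105 ] 0.4725170231650056
[0.4797 0.1734 0.1052] 0.4712558737669275
97.95184887972614
```

View pics/c2.png

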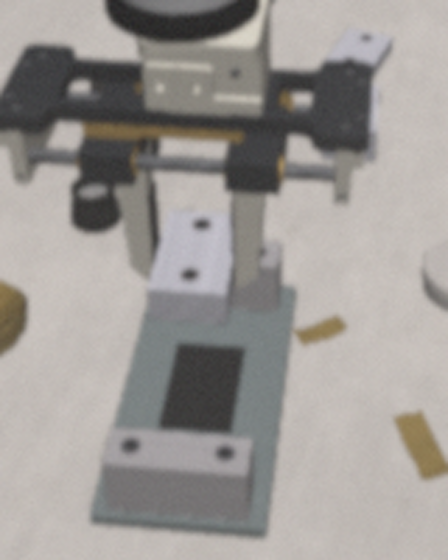

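```bash
python3 - <<'E'
from h import *
f=cv2.imread('pics/side2.png')
d=[c for c,a in dark_centroids(f,(282,224,297,256),125) if a<25];print(np.round(d,2))
d.sort(key=lambda c:c[1]); d=d[:1]+d[-1:]
for z in(.121,.123,.125):
    a,b=[onz('side',c,z)*1e3 for c in d];e=b-a;print(((a+b)/2).round(1),np.degrees(np.arctan2(-e[0],e[1])).round(1),np.linalg.norm(e).round(1))
E
python3 -m handwheel '{"slide":[[0,0,-1.5],[0,0,-2],[0,0,-2],[0,0,-1.2],[0,0,-0.7],[0,0,0],[0,0,0],[0,0,0]],"dr":[[0,0,0],[0,0,0],[0,0,0],[0,0,0],[0,0,0],[0,0,0],[0,0,0],[0,0,0]],"hand":[4,4,4,4,4,4,4,4]}'
```

```text
[[291.64 229.67]
 [287.32 247.6 ]]
[480.7 169.9 121. ] 7.9 44.3
[479.9 172.1 123. ] 7.9 44.1
[479.2 174.3 125. ] 7.9 43.8
t: 5.1
eef_pos: [0.4805, 0.1743, 0.0324]
tcp_rot: [[-0.139, 0.99, 0.001], [0.99, 0.139, 0.0], [0.0, 0.001, -1.0]]
contact_force: [-1.0, 0.5, -1.8]
width: 0.47
```

```bash
python3 - <<'E'
from h import *
f=grab_frame("side");cv2.imwrite("pics/side3.png",f);o=get_obs();print(o['eef_pos'].round(4))
b=f[200:350,220:380];cv2.imwrite('pics/c3.png',cv2.resize(b,None,fx=3.5,fy=3.5,interpolation=cv2.INTER_CUBIC))
for c,a in dark_centroids(f,(250,225,335,330),115): print(c.round(2),round(a,1))
E
```

```text
[0.4805 0.1744 0.0325]
[290.72 240.75] 1899.3
[292.4  262.24] 7.0
[288.43 280.8 ] 9.4
[292.55 297.77] 256.3
[266.17 308.68] 18.9
[299.93 311.37] 18.7
[308.61 323.79] 29.5
```

View pics/c3.png

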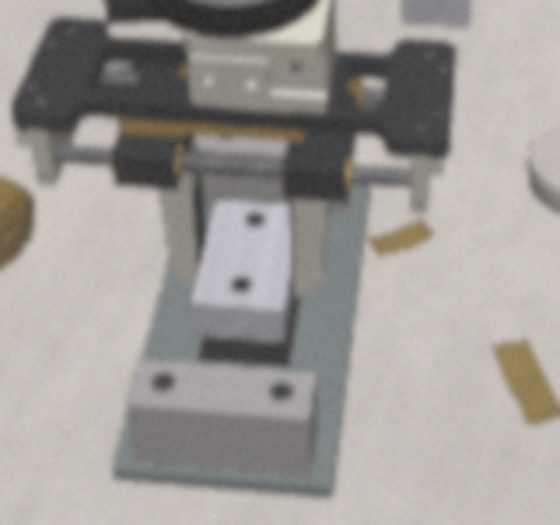

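```bash
python3 - <<'E'
from h import *
B=[onz('side',c,.052)*1e3 for c in((266.17,308.68),(299.93,311.37))]
for z in(.0497,.0507,.0517):
    H=[onz('side',c,z)*1e3 for c in((292.4,262.24),(288.43,280.8))]
    m=sum(H)/2;b=sum(B)/2;t=np.radians(8.1);ey=np.array([-np.sin(t),np.cos(t),0]);ex=np.array([np.cos(t),np.sin(t),0])
    e=H[1]-H[0];print(z,m.round(1),b.round(1),'along y',((b-m)@ey).round(2),'x off',((b-m)@ex).round(2),'yaw',np.degrees(np.arctan2(-e[0],e[1])).round(2))
e=B[1]-B[0];print('blockyaw',np.degrees(np.arctan2(e[1],e[0])),np.linalg.norm(e), 'expected blk hole centre', np.array([479.1,175.5])+84*ey[:2])
E
```

```text
0.0497 [481.1 172.7  49.7] [467.6 256.9  52. ] along y 85.21 x off -1.52 yaw 7.99
0.0507 [480.8 173.7  50.7] [467.6 256.9  52. ] along y 84.23 x off -1.33 yaw 7.99
0.0517 [480.5 174.6  51.7] [467.6 256.9  52. ] along y 83.25 x off -1.14 yaw 7.99
blockyaw -171.9568294614497 52.289973153837884 expected blk hole centre [467.26429652 258.66198725]
```

```bash
python3 -m handwheel '{"slide":[[-0.12,0,-0.6],[0,0,-0.5],[0,0,-0.2],[0,0,-0.1],[0,0,-0.05],[0,0,0],[0,0,0],[0,0,0]],"dr":[[0,0,0],[0,0,0],[0,0,0],[0,0,0],[0,0,0],[0,0,0],[0,0,0],[0,0,0]],"hand":[4,4,4,4,4,4,4,4]}'; python3 - <<'E'
from h import *
f=grab_frame("side");cv2.imwrite("pics/side4.png",f);o=get_obs();print(o['eef_pos'].round(4),o['contact_force'])
E
```

```text
t: 5.82
eef_pos: [0.4784, 0.1743, 0.0177]
tcp_rot: [[-0.14, 0.99, -0.001], [0.99, 0.14, -0.0], [-0.0, -0.001, -1.0]]
contact_force: [-5.8, -2.3, 11.1]
width: 0.472
[0.4784 0.1744 0.0177] [-6.55404527 -1.60493717 12.44834681]
```

```bash
python3 -m handwheel '{"slide":[[0,0,0.03],[0,0,0],[0,0,0],[0,0,0],[0,0,0],[0,0,1],[0,0,2],[0,0,3],[0,0,3],[0,0,2],[0,0,0],[0,0,0]],"dr":[[0,0,0],[0,0,0],[0,0,0],[0,0,0],[0,0,0],[0,0,0],[0,0,0],[0,0,0],[0,0,0],[0,0,0],[0,0,0],[0,0,0]],"hand":[4,4.8,5.5,6,6,6,6,6,6,6,6,6]}'; python3 - <<'E'
from h import *
f=grab_frame("side");cv2.imwrite("pics/side5.png",f)
b=f[200:350,220:380];cv2.imwrite('pics/c5.png',cv2.resize(b,None,fx=3.5,fy=3.5,interpolation=cv2.INTER_CUBIC))
for c,a in dark_centroids(f,(250,225,335,330),115): print(c.round(2),round(a,1))
E
```

```text
t: 6.87
eef_pos: [0.4792, 0.1745, 0.1286]
tcp_rot: [[-0.14, 0.99, 0.002], [0.99, 0.14, 0.001], [0.0, 0.002, -1.0]]
contact_force: [0.2, -0.8, 0.3]
width: 0.648
[254.41 228.33] 76.1
[269.06 230.1 ] 40.3
[284.28 237.64] 9.0
[287.27 251.95] 157.6
[301.16 247.5 ] 4.2
[315.08 254.57] 52.9
[313.55 248.59] 2.4
[310.29 248.77] 1.7
[292.68 250.68] 2.0
[304.67 251.87] 3.8
[310.72 251.83] 1.8
[315.38 254.4 ] 2.3
[303.69 256.48] 6.0
[296.65 258.75] 2.1
[293.9  268.56] 7.5
[306.23 279.64] 2.1
[305.31 284.27] 2.7
[290.01 287.26] 10.6
[304.15 291.09] 2.3
[303.01 295.9 ] 4.7
[288.95 302.66] 41.6
[266.12 308.7 ] 21.6
[299.96 311.37] 21.4
[306.74 322.86] 69.9
[265.44 323.67] 91.3
[258.28 320.11] 7.1
[279.82 320.78] 4.1
[288.16 322.11] 24.8
[282.73 326.69] 99.3
[301.96 328.18] 6.2
```

View pics/c5.png

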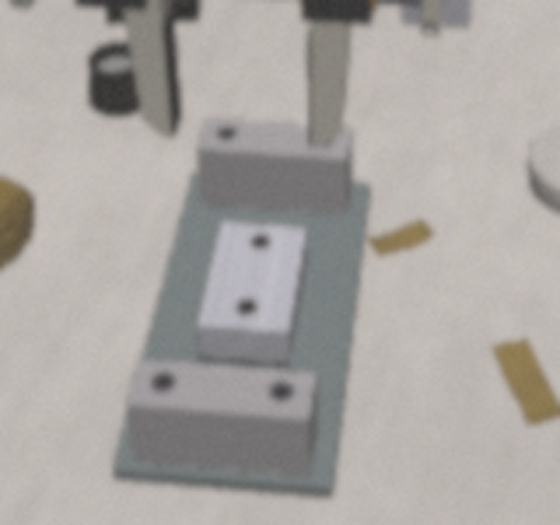

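```bash
python3 -m handwheel '{"slide":[[-0.19,-2.5,0],[-0.19,-3.9,0],[-0.19,-3.9,0],[-0.19,-3.9,0],[-0.19,-3.9,0],[-0.19,-3.9,0],[-0.19,-3.9,0],[-0.19,-3.9,0],[-0.19,-3.9,0],[-0.19,-3.9,0],[-0.19,-3.0,0],[0,-1.5,0],[0,0,0],[0,0,0]],"dr":[[0,0,-1.62],[0,0,-1.62],[0,0,-1.62],[0,0,-1.62],[0,0,-1.62],[0,0,-1.62],[0,0,-1.62],[0,0,-1.62],[0,0,-1.62],[0,0,-1.62],[0,0,-1.62],[0,0,0],[0,0,0],[0,0,0]],"hand":[9.3,9.3,9.3,9.3,9.3,9.3,9.3,9.3,9.3,9.3,9.3,9.3,9.3,9.3]}'; python3 - <<'E'
from h import *
f=grab_frame("top");cv2.imwrite("pics/top6.png",f);s=grab_frame("side");cv2.imwrite("pics/side6.png",s);print(get_obs()['eef_pos'].round(4))
B=[onz('side',c,.052)*1e3 for c in((266.12,308.7),(299.96,311.37))];H=[onz('side',c,.036)*1e3 for c in((293.9,268.56),(290.01,287.26))]
m=sum(H)/2;b=sum(B)/2;t=np.radians(8.1);ey=np.array([-np.sin(t),np.cos(t),0]);ex=np.array([np.cos(t),np.sin(t),0]);e=H[1]-H[0]
print('side along y',((b-m)@ey).round(2),'x off',((b-m)@ex).round(2),np.degrees(np.arctan2(-e[0],e[1])).round(2))
h=[(c.round(2),round(a,1)) for c,a in dark_centroids(f,(175,165,280,230),85) if 3<a<60];print(h)
cv2.imwrite('pics/c6.png',cv2.resize(f[160:240,170:430],None,fx=3,fy=3,interpolation=cv2.INTER_CUBIC))
E
```

```text
t: 8.08
eef_pos: [0.4573, -0.2461, 0.1264]
tcp_rot: [[0.171, 0.985, -0.002], [0.985, -0.171, 0.001], [0.001, -0.002, -1.0]]
contact_force: [-0.4, 0.1, -0.4]
width: 1.003
[ 0.4576 -0.2451  0.1269]
side along y 83.76 x off 0.86 7.91
[(array([266.51, 196.3 ]), np.float64(58.1)), (array([258.85, 180.22]), np.float64(10.7)), (array([241.17, 196.  ]), np.float64(30.3)), (array([185.25, 189.05]), np.float64(11.3)), (array([234.19, 195.79]), np.float64(8.4)), (array([215.28, 198.07]), np.float64(8.0)), (array([261.45, 202.47]), np.float64(10.7)), (array([187.38, 211.61]), np.float64(12.0))]
```

View pics/c6.png

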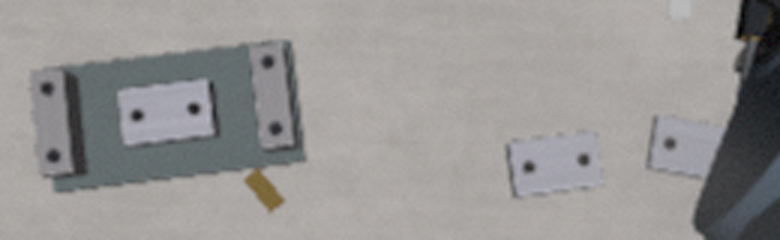

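```bash
python3 - <<'E'
from h import *
a,b=[onz('top',c,.036)*1e3 for c in((234.19,195.79),(215.28,198.07))];e=b-a
t=np.radians(8.1);ey=np.array([-np.sin(t),np.cos(t),0]);ex=np.array([np.cos(t),np.sin(t),0]);d=(a+b)/2-np.array([479.15,175.5,36])
print((a+b)/2,np.degrees(np.arctan2(-e[0],e[1])),'dx',d@ex,'dy',d@ey)
o=get_obs();print(o['eef_pos'])
E
```

```text
[478.40876518 175.9104637   36.        ] 7.992757184355001 dx -0.6760051707154883 dy 0.5108096753379047
[ 0.45764069 -0.24510838  0.1268758 ]
```

```bash
python3 -m handwheel '{"slide":[[0,-0.1,-2.5],[0,0,-3.2],[0,0,-3.2],[0,0,-2.2],[0,0,-1.1],[0,0,0],[0,0,0],[0,0,0],[0,0,0],[0,0,0],[0,0,0],[0,0,0],[0,0,0],[0,0,0],[0,0,0]],"dr":[[0,0,0],[0,0,0],[0,0,0],[0,0,0],[0,0,0],[0,0,0],[0,0,0],[0,0,0],[0,0,0],[0,0,0],[0,0,0],[0,0,0],[0,0,0],[0,0,0],[0,0,0]],"hand":[9.3,9.3,9.3,9.3,9.3,9.3,5,4,4,4,4,4,4,4,4]}' 20;python3 -m handwheel '{"slide":[[0,0,0],[0,0,1],[0,0,2],[0,0,3],[0,0,3],[0,0,2],[0,0,0],[0,0,0]],"dr":[[0,0,0],[0,0,0],[0,0,0],[0,0,0],[0,0,0],[0,0,0],[0,0,0],[0,0,0]],"hand":[4,4,4,4,4,4,4,4]}' 25
```

```text
t: 9.43
eef_pos: [0.4579, -0.2477, 0.0056]
tcp_rot: [[0.17, 0.985, 0.0], [0.985, -0.17, -0.0], [-0.0, 0.0, -1.0]]
contact_force: [0.5, 0.4, 1.6]
width: 0.47
t: 10.1
eef_pos: [0.4581, -0.2478, 0.1164]
tcp_rot: [[0.17, 0.985, 0.002], [0.985, -0.17, -0.001], [-0.001, 0.002, -1.0]]
contact_force: [0.4, -0.7, -1.5]
width: 0.473
```

```bash
python3 -m handwheel '{"slide":[[0.19,2.5,0],[0.19,3.9,0],[0.19,3.9,0],[0.19,3.9,0],[0.19,3.9,0],[0.19,3.9,0],[0.19,3.9,0],[0.19,3.9,0],[0.19,3.9,0],[0.19,3.9,0],[0.19,3.0,0],[0,1.5,0],[0,0,0],[0,0,-2],[0,0,-2.5],[0,0,-1.2],[0,0,0],[0,0,0],[0,0,0]],"dr":[[0,0,1.63],[0,0,1.63],[0,0,1.63],[0,0,1.63],[0,0,1.63],[0,0,1.63],[0,0,1.63],[0,0,1.63],[0,0,1.63],[0,0,1.63],[0,0,1.63],[0,0,0],[0,0,0],[0,0,0],[0,0,0],[0,0,0],[0,0,0],[0,0,0],[0,0,0]],"hand":[4,4,4,4,4,4,4,4,4,4,4,4,4,4,4,4,4,4,4]}'; python3 - <<'E'
from h import *
f=grab_frame("side");cv2.imwrite("pics/side7.png",f);o=get_obs();print(o['eef_pos'].round(4));R=o['tcp_rot'];print(np.degrees(np.arctan2(R[1,0],R[0,0])))
b=f[200:350,220:380];cv2.imwrite('pics/c7.png',cv2.resize(b,None,fx=3.5,fy=3.5,interpolation=cv2.INTER_CUBIC))
for c,a in dark_centroids(f,(250,225,335,330),115):
    if 4<a<40:print(c.round(2),round(a,1))
E
```

```text
t: 11.68
eef_pos: [0.4789, 0.1729, 0.0588]
tcp_rot: [[-0.141, 0.99, 0.0], [0.99, 0.141, -0.0], [-0.0, 0.0, -1.0]]
contact_force: [0.4, -0.5, -0.6]
width: 0.469
[0.4792 0.1731 0.0591]
98.10867139468887
[332.73 226.52] 15.6
[302.96 247.1 ] 11.2
[318.2  252.76] 26.1
[293.1 254.1] 7.4
[289.15 272.55] 9.9
[290.17 286.79] 13.5
[278.52 301.82] 6.6
[289.3 302.7] 12.8
[299.65 303.38] 6.7
[266.15 308.7 ] 19.8
[299.94 311.36] 19.6
[308.63 322.78] 35.9
```

View pics/c7.png

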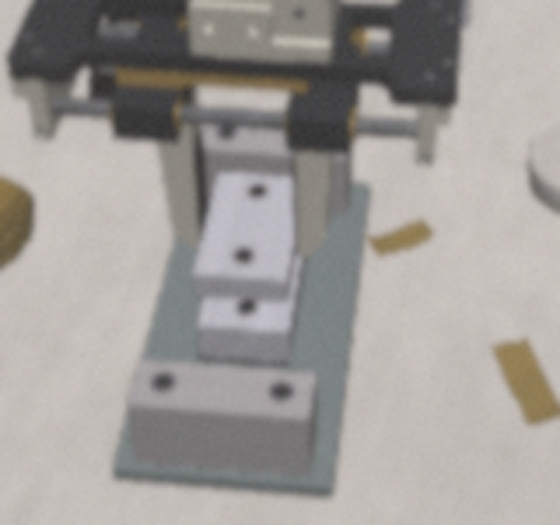

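```bash
python3 - <<'E'
from h import *
B=[onz('side',c,.052)*1e3 for c in((266.15,308.7),(299.94,311.36))]
t=np.radians(8.1);ey=np.array([-np.sin(t),np.cos(t),0]);ex=np.array([np.cos(t),np.sin(t),0])
for z in(.0685,.0695,.0705):
    H=[onz('side',c,z)*1e3 for c in((293.1,254.1),(289.15,272.55))]
    m=sum(H)/2;b=sum(B)/2;e=H[1]-H[0]
    print(m.round(1),'along y',((b-m)@ey).round(2),'x off',((b-m)@ex).round(2),np.degrees(np.arctan2(-e[0],e[1])).round(2))
E
```

```text
[479.4 171.8  68.5] along y 85.87 x off 0.31 8.1
[479.1 172.8  69.5] along y 84.85 x off 0.5 8.1
[478.7 173.8  70.5] along y 83.83 x off 0.69 8.1
```

```bash
python3 -m handwheel '{"slide":[[0,0.1,-0.6],[0,0,-0.6],[0,0,-0.3],[0,0,-0.15],[0,0,-0.08],[0,0,0],[0,0,0],[0,0,0]],"dr":[[0,0,0],[0,0,0],[0,0,0],[0,0,0],[0,0,0],[0,0,0],[0,0,0],[0,0,0]],"hand":[4,4,4,4,4,4,4,4]}'
```

```text
t: 12.4
eef_pos: [0.4784, 0.1743, 0.0415]
tcp_rot: [[-0.142, 0.99, -0.001], [0.99, 0.142, -0.0], [-0.0, -0.001, -1.0]]
contact_force: [-3.7, -0.9, 8.9]
width: 0.469
```

```bash
python3 -m handwheel '{"slide":[[0,0,0.02],[0,0,0],[0,0,0],[0,0,0],[0,0,0],[0,0,1],[0,0,2],[0,0,3],[0,0,3],[0,0,2],[0,0,0],[0,0,0]],"dr":[[0,0,0],[0,0,0],[0,0,0],[0,0,0],[0,0,0],[0,0,0],[0,0,0],[0,0,0],[0,0,0],[0,0,0],[0,0,0],[0,0,0]],"hand":[4,4.8,5.5,6,6,6,6,6,6,6,6,6]}'; python3 -m handwheel '{"slide":[[-0.19,-2.5,0],[-0.19,-3.9,0],[-0.19,-3.9,0],[-0.19,-3.9,0],[-0.19,-3.9,0],[-0.19,-3.9,0],[-0.19,-3.9,0],[-0.19,-3.9,0],[-0.19,-3.9,0],[-0.19,-3.9,0],[-0.19,-3.0,0],[0,-1.5,0],[0,0,0],[0,0,0]],"dr":[[0,0,-1.62],[0,0,-1.62],[0,0,-1.62],[0,0,-1.62],[0,0,-1.62],[0,0,-1.62],[0,0,-1.62],[0,0,-1.62],[0,0,-1.62],[0,0,-1.62],[0,0,-1.62],[0,0,0],[0,0,0],[0,0,0]],"hand":[6,6,6,6,6,6,6,6,6,6,6,6,6,6]}'; python3 - <<'E'
from h import *
f=grab_frame("top");cv2.imwrite("pics/top8.png",f);s=grab_frame("side");cv2.imwrite("pics/side8.png",s)
for c,a in dark_centroids(f,(175,165,380,230),85):
    if 3<a<60: print('top',c.round(2),round(a,1))
for c,a in dark_centroids(s,(250,225,335,330),115):
    if 3<a<60: print('side',c.round(2),round(a,1))
A=cv2.resize(f[160:240,170:430],None,fx=3,fy=3,interpolation=cv2.INTER_CUBIC);B=cv2.resize(s[220:340,220:480],None,fx=3,fy=3,interpolation=cv2.INTER_CUBIC)
cv2.imwrite('pics/c8.png',np.vstack([A,B])[:600])
E
```

```text
t: 13.4
eef_pos: [0.4792, 0.1746, 0.1526]
tcp_rot: [[-0.142, 0.99, 0.002], [0.99, 0.142, 0.001], [0.0, 0.003, -1.0]]
contact_force: [0.0, -0.7, -0.8]
width: 0.646
t: 14.57
eef_pos: [0.4573, -0.2461, 0.1504]
tcp_rot: [[0.169, 0.986, -0.002], [0.986, -0.169, 0.001], [0.001, -0.002, -1.0]]
contact_force: [0.7, -0.2, 0.1]
width: 0.644
top [266.48 196.3 ] 59.8
top [258.89 180.21] 10.6
top [240.69 195.83] 46.2
top [185.25 189.05] 11.9
top [232.83 194.76] 8.1
top [213.46 197.22] 8.6
top [261.44 202.44] 11.0
top [235.06 205.43] 7.1
top [226.61 206.5 ] 7.0
top [218.4  207.54] 6.0
top [187.4  211.59] 12.2
top [364.18 212.89] 5.6
top [345.82 215.31] 6.0
side [284.31 237.6 ] 10.1
side [311.99 239.47] 9.9
side [293.44 262.07] 9.0
side [289.65 280.64] 12.3
side [266.14 308.68] 23.7
side [299.92 311.35] 23.3
```

View pics/c8.png

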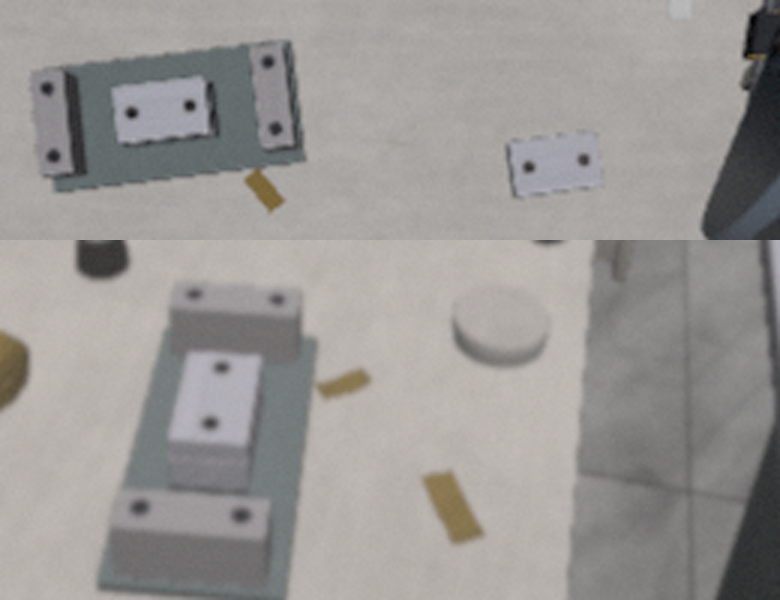

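Both plates are stacked, and the thick one is untouched (its holes are still at (364,213) and (346,215)). Next I'll measure the stack against the four block holes, which should lie in the same plane, and triangulate its height.

```bash
python3 - <<'E'
from h import *
D={'top':(((258.89,180.21),(185.25,189.05),(261.44,202.44),(187.4,211.59)),((232.83,194.76),(213.46,197.22))),
'side':(((284.31,237.6),(311.99,239.47),(266.14,308.68),(299.92,311.35)),((293.44,262.07),(289.65,280.64)))}
t=np.radians(8.1);ey=np.array([-np.sin(t),np.cos(t),0]);ex=np.array([np.cos(t),np.sin(t),0])
for n,(b,h) in D.items():
    B=np.mean([onz(n,c,.052)*1e3 for c in b],0);H=[onz(n,c,.052)*1e3 for c in h];d=np.mean(H,0)-B;e=H[1]-H[0]
    print(n,B.round(1),'dx',(d@ex).round(2),'dy',(d@ey).round(2),'yaw',np.degrees(np.arctan2(-e[0],e[1])).round(2))
for a,b in zip(D['top'][1],D['side'][1]): print('stack',(tri(a,b)[0]*1e3).round(1))
for a,b in zip(D['top'][0],(D['side'][0][k] for k in(0,2,1,3))): p,e=tri(a,b);print('blk',(p*1e3).round(1),np.round(e,1))
print(get_obs()['contact_force'])
E
```

```text
top [479.2 175.5  52. ] dx -0.43 dy 0.69 yaw 8.37
side [479.3 173.4  52. ] dx -0.64 dy 0.73 yaw 8.27
stack [481.5 153.9  53.7]
stack [475.1 197.5  53.8]
blk [516.3  95.6  53.8] [0.2 0.2]
blk [492.9 262.   53.9] [0. 0.]
blk [465.   88.3  53.7] [0.2 0.2]
blk [441.4 254.6  53.9] [0.1 0.1]
[-0.22349455  1.10884417 -0.08692897]
```

Both views agree: the stack is centred to within about 0.8 mm, its yaw matches within 0.3°, and its top is level with the blocks. I'm handing it in.

```bash
python3 -c "
from plant import *
print(job_done())"
```

```text
the job is handed in; nothing more can be done
None
```

The stack is done: the 24 mm plate lies on the pad with the 16 mm plate on top of it, and the 32 mm plate was left where it lay. I handed the job in at about 15 s with the gripper clear of everything.

Final checks, measured against the end-block holes:

| Check | Top view | Side view |
|---|---|---|
| Offset in x | -0.4 mm | -0.6 mm |
| Offset in y | +0.7 mm | +0.7 mm |
| Yaw, against about 8.1° for the stand | 8.4° | 8.3° |

- **Height:** the stack top triangulates to 53.7–53.8 mm and the block tops to 53.7–53.9 mm, so they are level. Both read about 1.8 mm above the nominal 52 mm, a shared calibration bias.
- **Disagreement:** the two cameras differ by about 2 mm in absolute y, within the stated calibration error. It drops out here because each view compares the stack with the blocks.
- **Forces:** contact while setting the plates down reached about 12 N.

No check failed.

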